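# Pack the dry diamond plate into its case and snap the lid shut

### The arm

A 6-joint arm with a two-finger parallel gripper is mounted at the origin on the work surface. World frame = base frame: x ahead of the robot, y to its left, z up, the work surface at z = 0. Lengths are in m, angles in degrees, forces in N, time in s.
With the tool pointing down it reaches from about 0.325 to 0.9 m from the base axis. Payload 6.1 kg.
Tool frame: the origin (TCP) lies between the finger pads; the fingertips stand 25 mm ahead of it and the grasp point (between the pads) lies 6 mm ahead of it; z points along the fingers, y is the line along which they close (so a half turn about z gives the same grasp; the last joint's range is limited). The gripper opens to 85 mm and grips with 20 to 120 N. Pads are 22 mm wide; open, the fingers measure 114 mm over their backs; the gripper's body (76 mm by 85 mm) begins 54 mm behind the grasp point. The pads swing forward as they close: fully open they stand 13 mm farther back than shut.
Start: joints at [-73.115, 12.628, 87.462, -0, 79.91, -7.225], TCP at [0.255, -0.57, 0.256] pointing down, gripper open.
Joint ranges: [-170.65, 170.65], [-52.31, 119.04], [5.05, 147.46], [-71.25, 251.25], [11.57, 151.72], [-153.62, 153.62]. Speed limits (degrees/s): [147.25, 147.25, 172.46, 180, 180, 180].

### API

Orientations are given as [roll, pitch, yaw] about the fixed x, y, z axes, in that order (R = Rz(yaw) Ry(pitch) Rx(roll)).
In Python, from station import robot, camera gives the robot as it stands.
- The arm moves only by the tool move_arm, never from a script. Its argument "commands" is a list of rows, each a list of 3 entries, a list of its own where there are three numbers: the shift along the world's x, y, z in units of 300 mm (1.0 is 300 mm), then the turn, a rotation vector about the world's x, y, z in units of pi/4 rad (1.0 is pi/4 rad), then the finger opening in mm, from 0 to 85.4. A call has 1 to 20 rows; each row is the pose to reach, as a shift and turn from the pose commanded when the call began; what a row does not reach only later rows make up. A row lasts 1/12 s, in which the tool goes at most 41.7 mm and 7.16 degrees, less where a joint would pass 70% of its speed; a pose out of reach is approached as far as the arm can. A call with a number of a shift or a turn outside -1 to 1 is refused whole. A call with a gripper value outside its range is refused whole. The fingers move at their own pace and stop on an object; "grip_force" is the grip in N (left out, the last holds). Time passes only in rows, so rows that repeat a pose let the fingers close. It gives the time, the measured TCP pose, the force, the opening and the grip force at its end, in the units of the state.
- robot.get_obs(): the state, without advancing time (a new reading comes with each control period).
- camera(name): name is "side" or "top"; returns a dict with "color" (420x560x3 uint8, blue, green, red), "z_map" (420x560 float32, m along the optical axis (not along the pixel's ray), 0 where there is no reading), "intrinsics" (3x3 intrinsics, pixels), "dist_coeffs" ([k1, k2, p1, p2, k3] as OpenCV has them; the pictures are not rectified), "world_from_camera" (4x4, takes a point from camera to world coordinates). Camera axes: x right, y up, looking along -z (the intrinsics and any distortion apply to the point x, -y, -z); pixel columns grow to the right and rows downward; lengths in m; the calibration is good to about 2 mm. A picture is of the moment at which its call begins.
- robot.hand_in(): hands the job in; it is judged then, once.
The state is a dict: "t": time; "joint_positions": joint angles; "dq": joint speeds; "joint_torque": joint torques, N m; "tcp_pos": TCP position; "eef_rot": TCP orientation; "force": force on the tool from outside, world axes, zero at the start; "torque": the same for the moment, N m; "gripper_width": opening from 0.0 (shut) to 1.0 (fully open); "grasp_force": force on a finger pad.
Only numpy, scipy, OpenCV 4.12 (cv2) and the standard library are available. Lean on these libraries where they do the work, as an engineer would, in place of code of your own. Each camera call takes 0.05 s, during which the arm holds its last target. There are 200 camera calls.

### The job

The medium-size diamond sharpening plate has dried in the wooden rack, and its case stands open. Draw it up out of its slot, lay it flat on the rubber mat and let go; then take it across its width, lower it level into the empty bay of the case without dropping or tipping it in, close the lid and press its front edge down until the clasp snaps and the lid is fully shut. Leave the other plates standing in the rack, and the chuck and the wax jar where they are.

Things in the scene. Friction and masses are not known exactly. Their poses are not given: they have to be found in the camera images.
- plate: The plate to pack: flat steel diamond sharpening plate, 150 mm long, 52 wide, 10 thick, 0.3 kg, both faces alike with grey dots; the middle one in size of the three plates in the rack. It starts standing on a long edge in a slot. Origin: middle of that lower edge. Own axes: x through the 10 mm thickness, y along the 150 mm, z across the 52 mm (up at the start).
- plate_center (a point): The middle of that plate's solid body (26 mm from its origin along the plate's z). Same axes as the plate.
- rack: Slotted beech block, fixed, 140 x 120 x 28 mm (x, y, z), origin: centre of underside. Five slots along its y at x = -48, -24, 0, 24, 48 mm, 13 mm wide, 20 deep (floor 8 mm above the bench). Three plates stand in those at -48, 0 and 48 mm, in any order, with 1.5 mm of play each side. The plate to pack rises 32 mm above the block: its top edge is 60 mm above the bench.
- long_plate: Another diamond plate in the rack, 200 x 64 x 10 mm, same material (top edge 72 mm above the bench). Stays there. Origin and axes as for the plate to pack.
- short_plate: Another diamond plate in the rack, 100 x 44 x 10 mm, same material. Stays there. Origin and axes as for the plate to pack.
- mat: Black rubber bench mat, fixed, 200 x 220 x 3 mm (x, y, z), flat on the bench between rack and case, clear of other things. Origin: centre of its underside; top face at z = 3 mm.
- case: Dark plastic case, fixed, 140 x 244 x 34 mm (x, y, z) without its lid, walls and floor 5 mm; 50 mm high with the lid shut. Origin: centre of underside; its front (clasp side) faces its -x, the hinge runs along its +x top edge. A compartment at its -y end holds a cone hone; the rest is the plate's bay.
- bay (a point): Centre of the bay's floor (5 mm above the bench), axes as the case. The bay is 58 mm (x) by 156 (y, for the plate's length), in an insert 10 mm high. Amid each long side a finger notch 72 mm wide is cut through the insert, down to the floor and out to the case wall (inner faces x = -65 and 65 mm; walls rise 29 mm above it). The seated plate's upper face is 10 mm up, flush with the insert.
- lid (a joint): Angle of the case lid, rad: 0 = shut, grows as it opens, stop at 1.95; it starts at 1.70 to 1.90, leaning back past upright. The hinge is stiff: the lid stays where it is left; about 1.5 N at its front edge moves it. On closing, the sprung clasp meets the catch at about 0.07 rad (front edge 10 mm up) and stops; 10 to 12 N down on the front edge snaps it over and it stays shut.
- lid_hinge (a point): Centre of the lid's hinge line, which runs along the case's y, 34 mm above the bench and 70 mm behind the case's centre. Moves and turns with the lid; when shut its axes are those of the case.
- lid_edge (a point): Middle of the lid's front edge, on its outer (upper) face, 140 mm from the hinge line and 16 mm out from it; 50 mm above the bench when shut. Axes as the lid's. The lid is a shell 140 x 244 mm, 16 mm deep, walls 4 mm. The clasp, 50 mm wide, hangs just in front of this point (sticks out 12 mm, top level with the lid's).
- chuck: Four-jaw scroll chuck, steel, 100 mm across and 61 mm high, standing on the bench beyond the mat. Leave alone. Origin: centre of its underside.
- wax: Wax jar, 72 mm across and 62 mm high, beyond the mat. Leave alone. Origin: centre of its underside.
Not all that is in view belongs to the job. Leave any red look-alike of the plate alone.

How it is judged (in metres and radians):
On the way, in this order (a step that is already met when the one before it is completed fails the run):
1. The plate lies flat on the rubber mat, let go (angle between the x axis of plate and the z axis of mat, either way round below 0.08 rad and x of plate_center in the frame of mat between -0.09 and 0.09 m and y of plate_center in the frame of mat between -0.1 and 0.1 m and z of plate_center in the frame of mat below 0.011 m and contact force between the fingers and plate below 0.1 N), for 0.2 s.
2. The plate lies flat in the bay of the case, let go (angle between the x axis of plate and the z axis of bay, either way round below 0.06 rad and angle between the y axis of plate and the y axis of bay, either way round below 0.08 rad and x of plate_center in the frame of bay between -0.006 and 0.006 m and y of plate_center in the frame of bay between -0.006 and 0.006 m and z of plate_center in the frame of bay below 0.0075 m and contact force between the fingers and plate below 0.1 N), for 0.2 s.
At the end, for the whole second after the job is handed in: The plate lies at rest and flat (within 3 degrees) in its bay, within 6 mm of the bay's centre lengthways and across, and the lid is shut past its clasp (under 0.02 rad, about 3 mm at the front edge) (all of step 2 and value of joint lid below 0.02 rad and linear speed of plate below 0.02 m/s); the robot touches nothing.
It fails at once if The plate is tipped into the case (more than 25 degrees off level while inside it) (x of plate_center in the frame of bay between -0.06 and 0.06 m and y of plate_center in the frame of bay between -0.08 and 0.08 m and z of plate_center in the frame of bay below 0.045 m and angle between the x axis of plate and the z axis of bay, either way round above 0.44 rad).
It fails at once if The plate is dropped into the case (falls faster than 0.5 m/s, as from more than about 12 mm) (x of plate_center in the frame of bay between -0.06 and 0.06 m and y of plate_center in the frame of bay between -0.08 and 0.08 m and z of plate_center in the frame of bay below 0.045 m and linear speed of plate above 0.5 m/s).
It fails at once if One of the other plates is shifted by more than 20 mm, or the chuck or wax jar by more than 30 mm (distance of any of long_plate, short_plate from where it was at the start of the episode above 0.02 m or distance of any of chuck, wax from where it was at the start of the episode above 0.03 m).
It also fails if it takes over 72 s, if anything falls off the work surface, if the arm or the gripper's body presses on something with over 40 N, if the wrist force passes 120 N, or if a joint passes its speed limit or range.

## Working session

There is one attempt and no reset: what is moved stays moved. The work goes in short steps, Python scripts to look and compute and a tool call to move; the robot and the scene stay as the last step left them, time stands still between calls to the robot, and variables do not carry over. Pictures are saved under pics/ and viewed, at most 10 in all, crops included, and the job is handed in when it is done.

Besides the shell and the picture viewer there is one more tool, called after ">>>" as name([rows], argument=value, ...), one row to a line, values as JSON. move_arm: Moves the arm, as the interface text tells. Its arguments: {"type":"object","properties":{"commands":{"type":"array","items":{"type":"array"}},"grip_force":{"type":"number"}},"required":["commands"]}

```bash
mkdir -p pics; ls
cat > h.py <<'E'
import numpy as np, cv2
from station import robot, camera
def cloud(c):
    h,w=c['z_map'].shape; u,v=np.meshgrid(np.arange(w),np.arange(h))
    p=cv2.undistortPoints(np.stack([u,v],-1).reshape(-1,1,2).astype(np.float64),c['intrinsics'],c['dist_coeffs']).reshape(h,w,2)
    z=c['z_map']; P=np.stack([p[...,0]*z,-p[...,1]*z,-z],-1)
    T=c['world_from_camera']; W=P@T[:3,:3].T+T[:3,3]; W[z==0]=np.nan
    return W
E
python3 - <<'E'
from h import *
for n in('top','side'):
    c=camera(n); cv2.imwrite(f'pics/{n}0.png',c['color']); np.savez(f'{n}0.npz',**c); print(n,c['world_from_camera'].round(3).tolist(),c['intrinsics'].round(1).tolist(),c['dist_coeffs'])
print(robot.get_obs())
E
```

```text
pics
top [[-0.024, 0.983, -0.182, 0.351], [-1.0, -0.025, 0.002, -0.008], [-0.003, 0.182, 0.983, 0.863], [0.0, 0.0, 0.0, 1.0]] [[402.2, 0.0, 285.3], [0.0, 402.2, 210.0], [0.0, 0.0, 1.0]] [-0.07340861  0.          0.          0.          0.        ]
side [[-0.748, 0.385, -0.54, -0.185], [-0.663, -0.435, 0.609, 0.77], [-0.001, 0.814, 0.581, 0.814], [0.0, 0.0, 0.0, 1.0]] [[508.7, 0.0, 278.1], [0.0, 508.7, 198.5], [0.0, 0.0, 1.0]] [0.03038998 0.         0.         0.         0.        ]
{'t': 0.1, 'joint_positions': array([-7.31139799e+01,  1.26734524e+01,  8.75201836e+01, -5.68900742e-04,
        7.99100062e+01, -7.22355032e+00]), 'dq': array([ 0.07941646, -0.12454433, -0.18488492, -0.03547597,  0.08329518,
        0.03142067]), 'joint_torque': array([ 7.62247219e-04, -4.98241425e+01, -3.90547872e+01, -1.57275158e-04,
        5.63308640e-03,  4.74474552e-05]), 'tcp_pos': array([ 0.25516089, -0.56998396,  0.25527009]), 'eef_rot': array([-1.79897110e+02, -1.24765856e-02,  2.41096594e+01]), 'force': array([ 0.23711154, -0.05179752, -0.20986442]), 'torque': array([ 0.03143137, -0.01866704,  0.04727674]), 'grasp_force': 0.0, 'gripper_width': 0.9996594199767939}
```

View pics/top0.png

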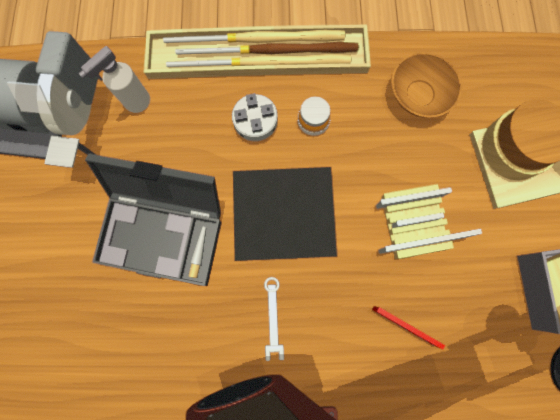

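View pics/side0.png

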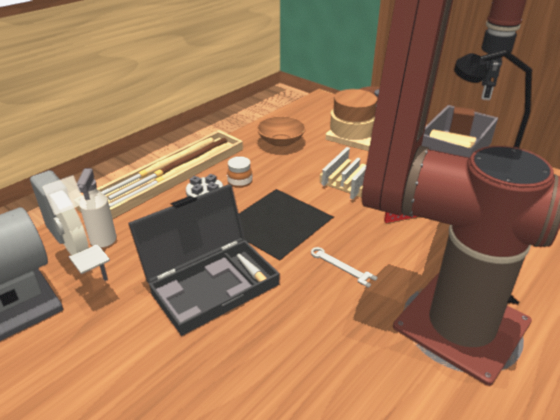

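The plates in the rack (top view) are at (417,197), about 70 px long; (420,218), about 48 px; and (433,240), about 95 px. The middle length is the one at (417,197). The red bar at (408,327) is a look-alike. The case is at (155,215) with its bay at (148,238), and the mat is at (285,213). I'll measure these and confirm with one crop.

```bash
cat >> h.py <<'E'
def rect(P):
    (c,s,a)=cv2.minAreaRect(np.float32(P[:,:2]*1000)); b=cv2.boxPoints((c,s,a))
    e=[b[1]-b[0],b[2]-b[1]]; l=max(e,key=np.linalg.norm)
    return np.round(c,1),np.round(sorted(s),1),round(float(np.degrees(np.arctan2(l[1],l[0]))%180),1)
E
python3 - <<'E'
from h import *
C={n:dict(np.load(n+'0.npz')) for n in('top','side')}
W={n:cloud(C[n]) for n in C}
t=W['top'];ct=C['top']['color']
crop=cv2.resize(ct[165:275,360:500],None,fx=5,fy=5,interpolation=cv2.INTER_CUBIC)
cv2.imwrite('pics/crop0.png',crop)
for n in C:
    w=W[n]; z=w[...,2]
    print(n,'bench',np.nanmedian(z[(abs(w[...,0]-.3)<.05)&(abs(w[...,1]+.15)<.03)]))
    reg=(w[...,1]<-.17)&(w[...,1]>-.52)&(w[...,0]>.2)&(w[...,0]<.5)&(z<.09)
    m=(reg&(z>.036)).astype(np.uint8)
    k,l,st,_=cv2.connectedComponentsWithStats(m)
    for i in range(1,k):
        if st[i,4]>30:
            P=w[l==i]; top=P[P[:,2]>np.percentile(P[:,2],90)-.008]
            print(' plate',st[i].tolist(),'ztop',np.percentile(P[:,2],[50,90,97]).round(4),rect(top))
    m=reg&(z>.02)&(z<.034); P=w[m]; print(' rack',m.sum(),rect(P),np.median(P[:,2]))
    g=C[n]['color'].max(-1)
    m=(g<60)&(z<.012)&(abs(w[...,1])<.14)&(w[...,0]>.2)&(w[...,0]<.62)
    k,l,st,_=cv2.connectedComponentsWithStats(m.astype(np.uint8)); i=1+st[1:,4].argmax();P=w[l==i]
    print(' mat',rect(P),np.median(P[:,2]))
    c=(w[...,1]>.13)&(w[...,1]<.48)&(w[...,0]>.2)&(w[...,0]<.62)
    m=c&(z>.030)&(z<.038); print(' caserim',m.sum(),rect(w[m]))
    m=c&(z>.012)&(z<.019); print(' insert',m.sum(),rect(w[m]))
    m=c&(z>.06)&(z<.2)&(g<90); P=w[m]; print(' lid',m.sum(),P.min(0).round(3),P.max(0).round(3))
    q=P-P.mean(0); print('  normal',np.linalg.svd(q,full_matrices=False)[2][2].round(3),P.mean(0).round(3), rect(P[P[:,2]>.15]))
E
```

```text
top bench 3.9277940301118974e-05
 plate [394, 212, 50, 14, 274] ztop [0.0518 0.0537 0.0548] (array([ 476.8, -286.4]), array([ 10.4, 101.1]), 98.8)
 plate [381, 229, 101, 24, 582] ztop [0.0717 0.0736 0.0743] (array([ 430.4, -303.4]), array([ 10.3, 200.5]), 98.5)
 plate [526, 252, 22, 41, 538] ztop [0.0648 0.0857 0.0891] (array([ 363.1, -517.3]), array([ 5.9, 69.9]), 4.7)
 plate [376, 307, 69, 43, 427] ztop [0.052  0.0538 0.0544] (array([ 259. , -250.3]), array([ 11.7, 149.7]), 58.1)
 rack 1508 (array([ 349.4, -341.6]), array([261.5, 352.4]), 58.9) 0.028015778823913096
 mat (array([505. ,  -4.9]), array([193. , 211.9]), 90.9) 0.002970302493418453
 caserim 1580 (array([452.2, 263.5]), array([157.7, 246.2]), 78.0)
 insert 2032 (array([444.9, 262.9]), array([135.3, 241.5]), 77.7)
 lid 2983 [0.499 0.13  0.06 ] [0.596 0.363 0.186]
  normal [-0.959  0.207  0.192] [0.551 0.248 0.116] (array([558., 245.]), array([ 31.9, 231.3]), 77.7)
side bench 0.000583547767338044
 plate [422, 135, 31, 17, 209] ztop [0.0738 0.0869 0.0888] (array([ 342.3, -515.4]), array([ 9.2, 77.2]), 180.0)
 plate [342, 158, 19, 21, 148] ztop [0.0501 0.0539 0.0549] (array([ 474.1, -284.9]), array([ 13.1, 105. ]), 98.2)
 plate [351, 165, 15, 27, 193] ztop [0.0634 0.0736 0.0744] (array([ 419.9, -244.6]), array([12.4, 88.7]), 98.2)
 rack 280 (array([ 406.2, -231. ]), array([118.4, 243.9]), 145.0) 0.027976772270138783
 mat (array([ 464.1, -108. ]), array([ 5.7, 24.3]), 175.6) 0.0033308658361626
 caserim 1415 (array([452.8, 263.9]), array([166.4, 247.6]), 76.8)
 insert 1630 (array([444.5, 266.5]), array([141.7, 244.7]), 77.0)
 lid 4772 [0.496 0.13  0.06 ] [0.593 0.369 0.186]
  normal [ 0.945 -0.207 -0.251] [0.553 0.25  0.113] (array([556.3, 246.2]), array([ 36.6, 235.3]), 80.0)
```

View pics/crop0.png

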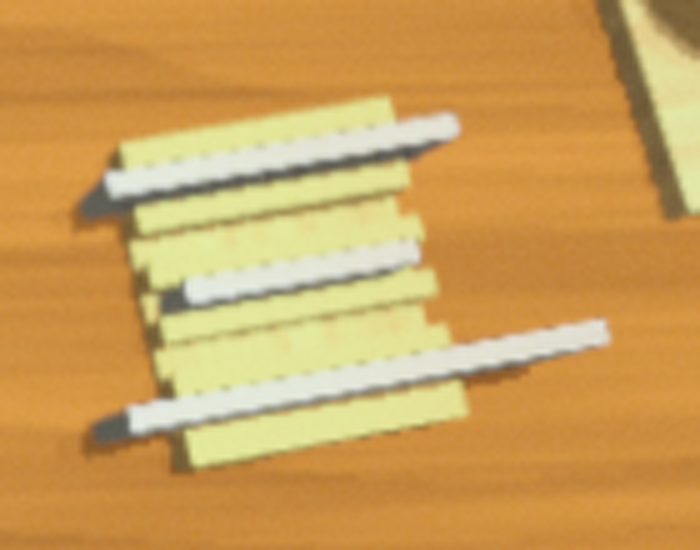

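The crop shows three steel plates in the rack: the medium one on top (crop (280,155)), the short one in the middle (300,270) and the long one at the bottom (370,375). The target is the far one, and my first search region cut it off, so I'll measure it now along with the bay and lid.

Run:
```python
from h import *
for n in('top','side'):
    C=dict(np.load(n+'0.npz')); w=cloud(C); z=w[...,2]; col=C['color']
    reg=(w[...,1]<-.19)&(w[...,1]>-.42)&(w[...,0]>.39)&(w[...,0]<.58)
    k,l,st,_=cv2.connectedComponentsWithStats((reg&(z>.036)&(z<.09)).astype(np.uint8))
    for i in range(1,k):
        if st[i,4]>30:
            P=w[l==i]; top=P[P[:,2]>np.percentile(P[:,2],90)-.006]; print(n,'plate',len(top),np.percentile(P[:,2],[50,90]).round(4),rect(top),top[:,:2].mean(0).round(4))
    P=w[reg&(z>.024)&(z<.032)]; print(n,'rack',rect(P))
    # case frame, yaw 77.5 for y axis
    a=np.radians(-12.4); ex=np.array([np.cos(a),np.sin(a)]); ey=np.array([-np.sin(a),np.cos(a)])
    o=np.array([.4445,.2645]); q=w[...,:2]-o; u=q@ex; v=q@ey
    c=(abs(u)<.12)&(abs(v)<.16)
    def ext(m,s): print(n,s,m.sum(),'u',np.percentile(u[m],[.5,2,50,98,99.5]).round(4),'v',np.percentile(v[m],[.5,2,50,98,99.5]).round(4))
    ext(c&(z>.031)&(z<.037)&(u<.03),'rim'); ext(c&(z>.003)&(z<.008)&(abs(u)<.06)&(abs(v)<.114),'floor'); 
    for s in(1,-1):
        m=c&(z>.0125)&(z<.0175)&(s*u>.012)&(abs(u)<.06)&(abs(v)<.112); ext(m,'insert%d'%s)
    # profile of z along v at u=0 and along u at several v
    for vv in(.095,.07,.03,0,-.05):
        m=c&(abs(v-vv)<.004); b=np.round(u[m]/.004).astype(int); print('  v',vv,' '.join(f'{4*i}:{1000*np.median(z[m][b==i]):.0f}' for i in range(-18,19) if (b==i).any()))
    m0=c&(abs(u)<.01); b=np.round(v[m0]/.004).astype(int); print('  u0',' '.join(f'{4*i}:{1000*np.median(z[m0][b==i]):.0f}' for i in range(-32,33) if (b==i).any()))
    m=(u>.06)&(u<.2)&(z>.05)&(z<.21)&(v>-.13)&(v<.12)
    top=z[m]>.165; print(n,'lidtop z',np.percentile(z[m],[99,99.9]),'u at z>.165',np.percentile(u[m][top],[2,50,98]).round(3),'v',v[m].min(),v[m].max())
```

```text
top plate 365 [0.0591 0.0612] (array([ 522.5, -279.2]), array([ 10.6, 151.2]), 98.8) [ 0.5223 -0.2788]
top plate 239 [0.0518 0.0537] (array([ 476.8, -286.4]), array([ 10.4, 101. ]), 98.8) [ 0.4767 -0.2858]
top plate 505 [0.0717 0.0736] (array([ 430.4, -303.5]), array([ 10.3, 200.4]), 98.5) [ 0.4301 -0.3019]
top rack (array([ 476.3, -289. ]), array([139.6, 185.4]), 98.5)
top rim 526 u [-0.0696 -0.069  -0.0638  0.0251  0.0288] v [-0.122  -0.1217 -0.0007  0.1219  0.1225]
top floor 3128 u [-0.0591 -0.0571  0.002   0.057   0.0592] v [-0.11   -0.1079  0.0137  0.1014  0.1062]
top insert1 605 u [0.0128 0.0157 0.0433 0.0593 0.0599] v [-0.0949 -0.0652 -0.0126  0.1105  0.1117]
top insert-1 720 u [-0.0598 -0.0594 -0.0422 -0.0163 -0.0134] v [-0.0967 -0.0647 -0.012   0.1102  0.1114]
  v 0.095 -72:-1 -68:33 -64:29 -60:15 -56:15 -52:15 -48:14 -44:15 -40:15 -36:15 -32:14 -28:13 -24:5 -20:6 -16:4 -12:4 -8:5 -4:5 0:4 4:4 8:6 12:4 16:4 20:4 24:5 28:5 32:14 36:15 40:15 44:16 48:15 52:14 56:16 60:13 64:15 68:33 72:35
  v 0.07 -72:-0 -68:33 -64:16 -60:15 -56:14 -52:15 -48:15 -44:14 -40:17 -36:15 -32:15 -28
[... 2822 characters left out ...]
:7 64:15 68:20 72:38
  v -0.05 -72:16 -68:17 -64:33 -48:16 -44:15 -40:14 -36:15 -32:16 -28:15 -24:15 -20:15 -16:14 -12:7 -8:7 -4:9 0:14 4:8 8:8 12:9 16:13 20:10 24:7 28:8 32:14 36:16 40:15 44:16 48:15 52:16 56:15 60:16 64:24 68:30 72:37
  u0 -124:33 -120:34 -116:17 -112:6 -108:6 -100:21 -96:24 -92:25 -88:25 -84:19 -80:8 -64:24 -60:18 -56:17 -52:14 -48:7 -44:7 -40:6 -36:5 -32:7 -28:6 -24:6 -20:7 -16:5 -12:6 -8:6 -4:6 0:6 4:5 8:5 12:5 16:6 20:6 24:6 28:5 32:6 36:6 40:6 44:6 48:6 52:6 56:6 60:6 64:6 68:6 72:6 76:6 80:5 84:6 88:7 92:6 96:6 100:6 104:7 108:15 112:16 120:34 124:15 128:1
side lidtop z [0.18027104 0.18485445] u at z>.165 [0.097 0.115 0.129] v -0.12297261624695835 0.11994611328748951
```

>>> move_arm([
  [[0.3,0.3,0],[0,0,0.3],30],
  [[0.89,0.97,-0.15],[0,0,1.0],30],
  [[0.89,0.97,-0.15],[0,0,1.0],30],
  [[0.89,0.97,-0.15],[0,0,1.0],30],
  [[0.89,0.97,-0.15],[0,0,1.0],30],
  [[0.89,0.97,-0.15],[0,0,1.0],30],
  [[0.89,0.97,-0.15],[0,0,1.0],30],
  [[0.89,0.97,-0.15],[0,0,1.0],30],
  [[0.89,0.97,-0.15],[0,0,1.0],30],
  [[0.89,0.97,-0.15],[0,0,1.0],30],
  [[0.89,0.97,-0.15],[0,0,1.0],30],
  [[0.89,0.97,-0.15],[0,0,1.0],30],
  [[0.89,0.97,-0.15],[0,0,1.0],30],
], grip_force=60)

```text
t: 1.18
tcp_pos: [0.5219, -0.2797, 0.211]
eef_rot: [-180.0, 0.0, 69.1]
force: [0.6, 0.7, 0.8]
gripper_width: 0.347
grasp_force: 0.0
```

>>> move_arm([
  [[0,0,0],[0,0,0.656],30],
  [[0,0,0],[0,0,0.656],30],
  [[0,0,0],[0,0,0.656],30],
  [[0,0,0],[0,0,0.656],30],
  [[0,0,0],[0,0,0.656],30],
  [[0,0,0],[0,0,0.656],30],
  [[0,0,0],[0,0,0.656],30],
])

```text
t: 1.77
tcp_pos: [0.5218, -0.2804, 0.2114]
eef_rot: [180.0, 0.0, 98.3]
force: [-0.0, -0.5, 0.4]
gripper_width: 0.35
grasp_force: 0.0
```

Run:
```python
from h import *
o=robot.get_obs(); print({k:np.round(o[k],4) for k in o})
c=camera('top'); cv2.imwrite('pics/t1.png',c['color'])
w=cloud(c); m=(w[...,2]>.05)&(w[...,2]<.30)&(abs(w[...,0]-.52)<.1)&(abs(w[...,1]+.28)<.13)
P=w[m]; print(np.histogram(P[:,2],bins=np.arange(.05,.3,.02)))
```

```text
{'t': np.float64(1.7667), 'joint_positions': array([-3.58733e+01,  1.01985e+01,  9.51897e+01, -8.80000e-03,
        7.46007e+01, -4.42199e+01]), 'dq': array([ 0.4845,  0.0479, -0.0969,  0.0872, -0.014 , -0.3985]), 'joint_torque': array([-8.15000e-02, -4.64901e+01, -3.78007e+01, -8.00000e-03,
        5.00000e-04, -7.89000e-02]), 'tcp_pos': array([ 0.5218, -0.2804,  0.2114]), 'eef_rot': array([1.79998e+02, 1.38000e-02, 9.83489e+01]), 'force': array([-0.0135, -0.4607,  0.3505]), 'torque': array([-0.0205,  0.0225,  0.0091]), 'grasp_force': np.float64(0.0), 'gripper_width': np.float64(0.3503)}
(array([433, 138,   0,   0,   0,   0,   3,  56,  55, 136, 117, 238]), array([0.05, 0.07, 0.09, 0.11, 0.13, 0.15, 0.17, 0.19, 0.21, 0.23, 0.25,
       0.27, 0.29]))
```

>>> move_arm([
  [[0.001,0,-0.12],[0,0,0],30],
  [[0.001,0,-0.24],[0,0,0],30],
  [[0.001,0,-0.34],[0,0,0],30],
  [[0.001,0,-0.42],[0,0,0],30],
  [[0.001,0,-0.47],[0,0,0],30],
  [[0.001,0,-0.49],[0,0,0],30],
  [[0.001,0,-0.49],[0,0,0],30],
  [[0.001,0,-0.49],[0,0,0],30],
  [[0.001,0,-0.49],[0,0,0],6],
  [[0.001,0,-0.49],[0,0,0],6],
  [[0.001,0,-0.49],[0,0,0],6],
  [[0.001,0,-0.49],[0,0,0],6],
  [[0.001,0,-0.49],[0,0,0],6],
  [[0.001,0,-0.49],[0,0,0],6],
  [[0.001,0,-0.49],[0,0,0],6],
  [[0.001,0,-0.49],[0,0,0],6],
])

```text
t: 3.15
tcp_pos: [0.5238, -0.2804, 0.0664]
eef_rot: [179.9, 0.1, 98.6]
force: [-0.9, -0.8, 6.3]
gripper_width: 0.104
grasp_force: 60.7
```

>>> move_arm([
  [[0,0,0.03],[0,0,0],6],
  [[0,0,0.07],[0,0,0],6],
  [[0,0,0.12],[0,0,0],6],
  [[0,0,0.2],[0,0,0],6],
  [[0,0,0.3],[0,0,0],6],
  [[0,0,0.4],[0,0,0],6],
  [[0,0,0.5],[0,0,0],6],
  [[0,0,0.6],[0,0,0],6],
  [[0,0,0.6],[0,0,0],6],
])

```text
t: 3.9
tcp_pos: [0.5253, -0.2813, 0.2532]
eef_rot: [179.5, 0.5, 98.6]
force: [1.3, 0.0, -0.5]
gripper_width: 0.103
grasp_force: 59.7
```

Run:
```python
from h import *
o=robot.get_obs(); print({k:np.round(o[k],4) for k in o})
a=camera('top')['color'];b=camera('side')['color']
cv2.imwrite('pics/p2.png',np.hstack([cv2.resize(a[130:330,330:530],(400,400)),cv2.resize(b[60:260,260:460],(400,400))]))
```

```text
{'t': np.float64(3.9), 'joint_positions': array([-3.57499e+01,  8.29000e+00,  9.27551e+01, -9.00000e-04,
        7.82478e+01, -4.43822e+01]), 'dq': array([-0.0761,  2.4097,  3.5406, -0.0483, -4.9557, -0.0587]), 'joint_torque': array([ 5.84000e-02, -4.19834e+01, -3.41040e+01, -2.05000e-02,
        1.21810e+00, -1.10000e-03]), 'tcp_pos': array([ 0.5253, -0.2813,  0.2532]), 'eef_rot': array([179.4953,   0.4952,  98.6303]), 'force': array([ 1.3281e+00,  9.0000e-04, -4.9750e-01]), 'torque': array([-0.0717, -0.0769, -0.0241]), 'grasp_force': np.float64(59.6835), 'gripper_width': np.float64(0.1034)}
```

View pics/p2.png

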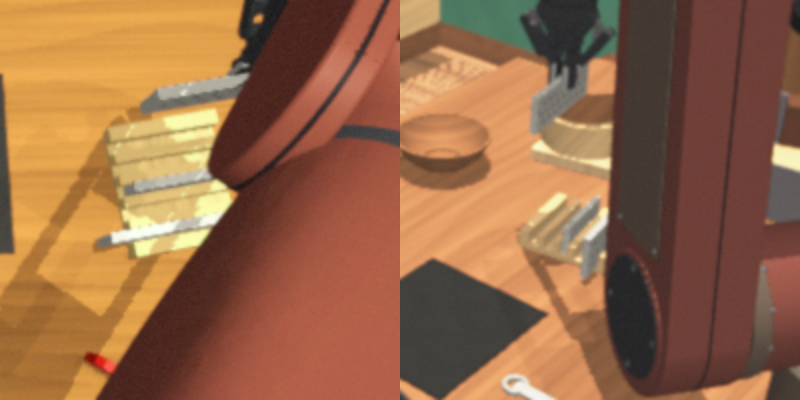

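The plate hangs level in the fingers. The short and long plates still stand in the rack. Next is the mat.

>>> move_arm([
  [[-0.03,0.12,0],[0,0,-0.05],6],
  [[-0.06,0.24,-0.04],[0,0,-0.1],6],
  [[-0.13,0.36,-0.08],[0,0,-0.191],6],
  [[-0.13,0.48,-0.12],[0,0,-0.191],6],
  [[-0.13,0.6,-0.15],[0,0,-0.191],6],
  [[-0.13,0.72,-0.15],[0,0,-0.191],6],
  [[-0.13,0.82,-0.15],[0,0,-0.191],6],
  [[-0.13,0.88,-0.15],[0,0,-0.191],6],
  [[-0.13,0.92,-0.15],[0,0,-0.191],6],
  [[-0.13,0.92,-0.15],[0,0,-0.191],6],
  [[-0.13,0.92,-0.15],[0,0,-0.191],6],
])

```text
t: 4.92
tcp_pos: [0.4829, -0.0033, 0.1982]
eef_rot: [-179.9, 0.0, 90.1]
force: [0.5, -0.5, -2.2]
gripper_width: 0.1
grasp_force: 59.6
```

>>> move_arm([
  [[0,0,0],[0,0.14,0],6],
  [[0,0,0],[0,0.28,0],6],
  [[0,0,0],[0,0.42,0],6],
  [[0,0,0],[0,0.56,0],6],
  [[0,0,0],[0,0.7,0],6],
  [[0,0,0],[0,0.84,0],6],
  [[0,0,0],[0,0.98,0],6],
  [[0,0,0],[0,1.0,0],6],
  [[0,0,0],[0,1.0,0],6],
  [[0,0,0],[0,1.0,0],6],
])

```text
t: 5.75
tcp_pos: [0.4837, -0.0043, 0.1987]
eef_rot: [-135.1, -0.0, 90.0]
force: [-0.8, 0.4, -2.5]
gripper_width: 0.102
grasp_force: 59.9
```

>>> move_arm([
  [[0,0,0],[0,0.1,0],6],
  [[0,0,0],[0,0.222,0],6],
  [[0,0,0],[0,0.222,0],6],
  [[0,0,0],[0,0.222,0],6],
])

```text
t: 6.08
tcp_pos: [0.4835, -0.0037, 0.199]
eef_rot: [-125.2, -0.0, 90.0]
force: [-0.2, 0.3, -2.3]
gripper_width: 0.1
grasp_force: 60.0
```

Run:
```python
from h import *
o=robot.get_obs(); print({k:np.round(o[k],4) for k in ('joint_positions','tcp_pos','eef_rot','force')})
c=camera('side'); w=cloud(c); b=c['color']; cv2.imwrite('pics/s3.png',cv2.resize(b[60:330,130:430],None,fx=2,fy=2))
```

```text
{'joint_positions': array([ -6.4261,  37.0836,  75.9392,  -6.1367, 121.4671,  -6.9586]), 'tcp_pos': array([ 0.4835, -0.0037,  0.199 ]), 'eef_rot': array([-1.251941e+02, -3.570000e-02,  9.000530e+01]), 'force': array([-0.1892,  0.2878, -2.3119])}
```

View pics/s3.png

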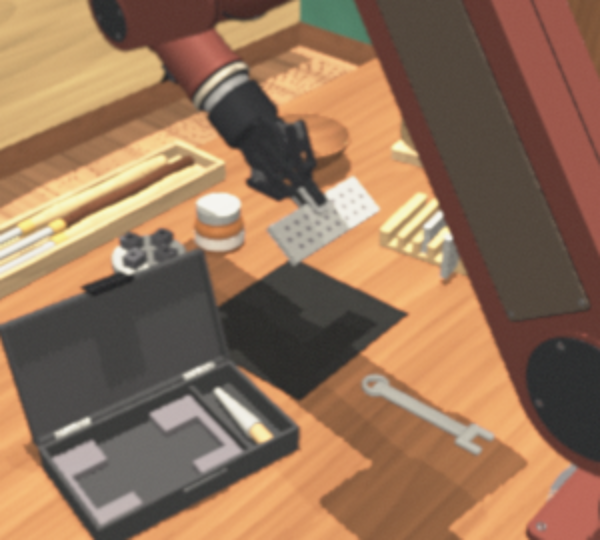

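The plate is tilted 55° above the mat, and the chuck and jar are clear of the wrist. I'll lower it now.

>>> move_arm([
  [[0,0,-0.1],[0,0,0],6],
  [[0,0,-0.2],[0,0,0],6],
  [[0,0,-0.3],[0,0,0],6],
  [[0,0,-0.38],[0,0,0],6],
  [[0,0,-0.44],[0,0,0],6],
  [[0,0,-0.48],[0,0,0],6],
  [[0,0,-0.5],[0,0,0],6],
  [[0,0,-0.5],[0,0,0],6],
  [[0,0,-0.5],[0,0,0],6],
])

```text
t: 6.88
tcp_pos: [0.4844, -0.0036, 0.0507]
eef_rot: [-125.2, -0.0, 90.0]
force: [0.7, -0.5, -2.2]
gripper_width: 0.102
grasp_force: 60.0
```

>>> move_arm([
  [[0,0,-0.01],[0,0,0],6],
  [[0,0,-0.02],[0,0,0],6],
  [[0,0,-0.02],[0,0,0],6],
])

```text
t: 7.13
tcp_pos: [0.4839, -0.0035, 0.0435]
eef_rot: [-125.1, -0.0, 90.0]
force: [0.0, 0.4, -3.2]
gripper_width: 0.1
grasp_force: 60.0
```

>>> move_arm([
  [[0,0,-0.006],[0,0,0],6],
  [[0,0,-0.006],[0,0,0],18],
  [[0,0,-0.006],[0,0,0],18],
  [[0,0,-0.006],[0,0,0],18],
  [[0.03,0,0.015],[0,0,0],18],
  [[0.06,0,0.036],[0,0,0],18],
  [[0.09,0,0.057],[0,0,0],18],
  [[0.12,0,0.078],[0,0,0],18],
  [[0.16,0,0.106],[0,0,0],18],
  [[0.2,0,0.134],[0,0,0],18],
  [[0.24,0,0.18],[0,0,0],18],
  [[0.24,0,0.3],[0,0,0],18],
  [[0.24,0,0.42],[0,0,0],18],
  [[0.24,0,0.52],[0,0,0],18],
  [[0.24,0,0.52],[0,0,0],18],
])

```text
t: 8.38
tcp_pos: [0.5581, -0.0037, 0.2069]
eef_rot: [-125.6, 0.0, 90.0]
force: [1.5, 0.2, 1.0]
gripper_width: 0.212
grasp_force: 0.0
```

>>> move_arm([
  [[0,0,0],[0,-0.15,0],62],
  [[0,0,0],[0,-0.3,0],62],
  [[0,0,0],[0,-0.45,0],62],
  [[0,0,0],[0,-0.6,0],62],
  [[0,0,0],[0,-0.75,0],62],
  [[0,0,0],[0,-0.9,0],62],
  [[0,0,0],[0,-1,0],62],
  [[0,0,0],[0,-1,0],62],
  [[0,0,0],[0,-1,0],62],
])

```text
t: 9.13
tcp_pos: [0.5549, -0.0035, 0.2003]
eef_rot: [-170.0, 0.0, 90.0]
force: [0.1, 0.2, 0.7]
gripper_width: 0.726
grasp_force: 0.0
```

Run:
```python
from h import *
o=robot.get_obs(); print({k:np.round(o[k],4) for k in ('t','joint_positions','tcp_pos','eef_rot','force','gripper_width')})
for n in('top','side'):
    c=camera(n); cv2.imwrite(f'pics/{n}4.png',c['color']); w=cloud(c);z=w[...,2];g=c['color'].min(-1)
    m=(z>.006)&(z<.05)&(w[...,0]>.38)&(w[...,0]<.63)&(abs(w[...,1])<.12)
    P=w[m]; print(n,m.sum(),np.percentile(P[:,2],[2,50,98]).round(4),rect(P[(P[:,2]>.010)]))
```

```text
{'t': np.float64(9.1333), 'joint_positions': array([-7.7406, 13.1926, 93.4776, -1.3619, 83.2672, -7.4865]), 'tcp_pos': array([ 0.5549, -0.0035,  0.2003]), 'eef_rot': array([-1.699737e+02,  4.900000e-03,  9.002360e+01]), 'force': array([0.1271, 0.2473, 0.7488]), 'gripper_width': np.float64(0.726)}
top 99 [0.006  0.0128 0.0162] (array([464.6, -74.8]), array([ 6.8, 50.1]), 178.4)
side 1098 [0.0061 0.0129 0.0167] (array([462.4,  -2.6]), array([ 56. , 154.2]), 89.7)
```

The plate is flat on the mat at about (0.463, -0.003), top face at 13 mm. The arm blocks the top view, so I'll level the tool, step aside and measure accurately.

>>> move_arm([
  [[0,-0.12,0.03],[0,-0.1,0],62],
  [[0,-0.24,0.06],[0,-0.222,0],62],
  [[0,-0.36,0.09],[0,-0.222,0],62],
  [[0,-0.48,0.1],[0,-0.222,0],62],
  [[0,-0.6,0.1],[0,-0.222,0],62],
  [[0,-0.72,0.1],[0,-0.222,0],62],
  [[0,-0.8,0.1],[0,-0.222,0],62],
  [[0,-0.8,0.1],[0,-0.222,0],62],
])

```text
t: 9.9
tcp_pos: [0.5555, -0.2487, 0.2283]
eef_rot: [-179.9, 0.0, 89.8]
force: [0.5, -0.2, -0.6]
gripper_width: 0.726
grasp_force: 0.0
```

Run:
```python
from h import *
o=robot.get_obs(); print({k:np.round(o[k],4) for k in ('t','tcp_pos','eef_rot','gripper_width')})
for n in('top','side'):
    c=camera(n); cv2.imwrite(f'pics/{n}5.png',c['color']); np.savez(f'{n}5.npz',**c); w=cloud(c);z=w[...,2]
    m=(z>.008)&(z<.05)&(w[...,0]>.38)&(w[...,0]<.63)&(abs(w[...,1])<.12)
    P=w[m]; print(n,m.sum(),np.percentile(P[:,2],[2,50,98]).round(4),rect(P),P.mean(0).round(4))
```

```text
{'t': np.float64(9.9), 'tcp_pos': array([ 0.5555, -0.2487,  0.2283]), 'eef_rot': array([-1.798626e+02,  4.300000e-02,  8.977830e+01]), 'gripper_width': np.float64(0.726)}
top 1726 [0.01   0.013  0.0162] (array([464. ,  10.9]), array([ 65.3, 180.2]), 95.4) [ 0.4643 -0.0028  0.013 ]
side 870 [0.0084 0.0135 0.0169] (array([485.2,  -4.2]), array([164.7, 207.7]), 91.6) [0.4614 0.0018 0.0133]
```

Run:
```python
from h import *
C=dict(np.load('top5.npz')); w=cloud(C); z=w[...,2]
m=(z>.008)&(z<.02)&(abs(w[...,0]-.464)<.033)&(abs(w[...,1])<.085)
P=w[m]; print('plate',rect(P),np.degrees(np.arctan2(*np.linalg.svd(P[:,:2]-P[:,:2].mean(0),full_matrices=False)[2][0][::-1]))%180)
from scipy.optimize import minimize
for n in('top0','top5','side0'):
    C=dict(np.load(n+'.npz')); w=cloud(C); z=w[...,2]
    near=(abs(w[...,0]-.452)<.09)&(abs(w[...,1]-.294)<.12)
    ins=near&(abs(z-.0155)<.0035); flo=near&(z<.0105)&(z>.0)
    A=w[ins][:,:2];B=w[flo][:,:2]
    def loc(X,p):
        a=np.radians(p[2]); d=X-p[:2]/1000
        u=d[:,0]*np.cos(a)+d[:,1]*np.sin(a); v=-d[:,0]*np.sin(a)+d[:,1]*np.cos(a); return u*1000,v*1000
    def sd(u,v,L,W): return np.minimum(L/2-abs(u),W/2-abs(v))  # >0 inside
    def cost(p):
        u,v=loc(A,p); s=(abs(u)<50)&(abs(v)<95)
        inb=np.maximum(sd(u,v,58,156),0); inn=np.maximum(sd(u,v,132,72),0)
        u2,v2=loc(B,p); r=(abs(u2)<50)&(abs(v2)<88)
        out=np.maximum(np.minimum(abs(u2)-29,abs(v2)-36),0)*(abs(v2)<78)
        return np.minimum(np.maximum(inb,inn)[s],6).sum()+np.minimum(out[r],6).sum()
    best=min((minimize(cost,[452+i,294+j,-12.4+k],method='Nelder-Mead') for i in(-2,2) for j in(-3,3) for k in(-1,1)),key=lambda r:r.fun)
    print(n,best.x.round(2),best.fun)
```

```text
plate (array([464.7,  -3.4]), array([ 52.3, 150.2]), 89.8) 89.96294853696928
top0 [452.74 291.39 -12.21] 21.24830244782117
top5 [452.64 291.18 -12.04] 27.75496442610287
side0 [452.4  291.64 -12.92] 116.16379876409343
```

>>> move_arm([
  [[-0.05,0.12,0],[0,0,0],62],
  [[-0.1,0.24,0],[0,0,0],62],
  [[-0.15,0.36,-0.05],[0,0,0],62],
  [[-0.2,0.48,-0.12],[0,0,0],62],
  [[-0.25,0.6,-0.2],[0,0,0],62],
  [[-0.303,0.72,-0.28],[0,0,0],62],
  [[-0.303,0.8,-0.36],[0,0,0],62],
  [[-0.303,0.82,-0.44],[0,0,0],62],
  [[-0.303,0.82,-0.49],[0,0,0],62],
  [[-0.303,0.82,-0.49],[0,0,0],62],
  [[-0.303,0.82,-0.49],[0,0,0],62],
])

```text
t: 10.92
tcp_pos: [0.4639, 0.0038, 0.0817]
eef_rot: [-179.8, -0.0, 90.2]
force: [-0.2, 0.6, -0.3]
gripper_width: 0.723
grasp_force: 0.0
```

Run:
```python
from h import *
o=robot.get_obs(); print({k:np.round(o[k],4) for k in ('t','tcp_pos','eef_rot','gripper_width')})
c=camera('side'); w=cloud(c); b=c['color']; cv2.imwrite('pics/s6.png',cv2.resize(b[120:280,200:360],None,fx=3.5,fy=3.5))
z=w[...,2]; m=(abs(w[...,0]-.4645)<.07)&(abs(w[...,1]+.003)<.04)&(z>.02)&(z<.15)
P=w[m]; print(np.sort(P[:,2])[:20].round(4)); 
for s in(-1,1):
    q=P[(s*(P[:,0]-.4645)>0)&(P[:,2]<.09)]; print(s,q.min(0).round(4),q.max(0).round(4),np.percentile(q[:,2],[1,5]))
```

```text
{'t': np.float64(10.9167), 'tcp_pos': array([0.4639, 0.0038, 0.0817]), 'eef_rot': array([-1.798277e+02, -3.510000e-02,  9.015350e+01]), 'gripper_width': np.float64(0.7232)}
[0.0201 0.0612 0.0621 0.0643 0.0643 0.0643 0.0646 0.0651 0.0654 0.0654
 0.0655 0.0664 0.0666 0.0666 0.067  0.0674 0.0681 0.0683 0.0684 0.0684]
-1 [ 0.4175 -0.0025  0.0201] [0.4352 0.0159 0.0895] [0.04720448 0.06544727]
1 [ 0.4929 -0.008   0.0621] [0.5069 0.0159 0.0898] [0.06367173 0.06491513]
```

View pics/s6.png

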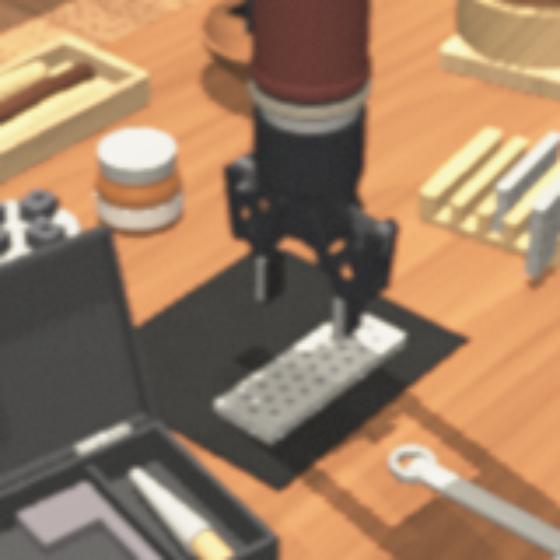

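The fingers straddle the plate's width (crop (262,290) and (342,320)), with tips about 19 mm ahead of the TCP. I'll go down now.

>>> move_arm([
  [[0,0,-0.06],[0,0,0],62],
  [[0,0,-0.11],[0,0,0],62],
  [[0,0,-0.145],[0,0,0],62],
  [[0,0,-0.165],[0,0,0],62],
  [[0,0,-0.172],[0,0,0],62],
  [[0,0,-0.172],[0,0,0],62],
  [[0,0,-0.172],[0,0,0],62],
])

```text
t: 11.55
tcp_pos: [0.4654, 0.0023, 0.0314]
eef_rot: [179.9, 0.0, 90.0]
force: [-0.8, 1.0, -0.7]
gripper_width: 0.726
grasp_force: 0.0
```

>>> move_arm([
  [[0,-0.016,-0.006],[0,0,0],62],
  [[0,-0.016,-0.012],[0,0,0],62],
  [[0,-0.016,-0.012],[0,0,0],48],
  [[0,-0.016,-0.012],[0,0,0],48],
  [[0,-0.016,-0.012],[0,0,0],48],
  [[0,-0.016,-0.012],[0,0,0],48],
  [[0,-0.016,-0.012],[0,0,0],48],
  [[0,-0.016,-0.012],[0,0,0],48],
])

```text
t: 12.22
tcp_pos: [0.4651, -0.0025, 0.0276]
eef_rot: [180.0, 0.0, 90.0]
force: [-0.7, -1.2, 5.8]
gripper_width: 0.586
grasp_force: 63.2
```

>>> move_arm([
  [[0,0,0.03],[0,0,0],48],
  [[0,0,0.07],[0,0,0],48],
  [[0,0,0.13],[0,0,0],48],
  [[0,0,0.2],[0,0,0],48],
  [[0,0.06,0.25],[0,0,0],48],
  [[-0.01,0.16,0.27],[0,0,-0.05],48],
  [[-0.015,0.26,0.27],[0,0,-0.1],48],
  [[-0.02,0.36,0.27],[0,0,-0.15],48],
  [[-0.03,0.46,0.27],[0,0,-0.2],48],
  [[-0.04,0.56,0.27],[0,0,-0.25],48],
  [[-0.04,0.66,0.27],[0,0,-0.271],48],
  [[-0.04,0.76,0.27],[0,0,-0.271],48],
  [[-0.04,0.85,0.27],[0,0,-0.271],48],
  [[-0.04,0.91,0.27],[0,0,-0.271],48],
  [[-0.04,0.96,0.27],[0,0,-0.271],48],
  [[-0.04,0.981,0.27],[0,0,-0.271],48],
  [[-0.04,0.981,0.27],[0,0,-0.271],48],
  [[-0.04,0.981,0.27],[0,0,-0.271],48],
  [[-0.04,0.981,0.27],[0,0,-0.271],48],
])

```text
t: 13.8
tcp_pos: [0.4525, 0.2911, 0.1078]
eef_rot: [-180.0, 0.0, 77.8]
force: [0.0, 0.7, -1.8]
gripper_width: 0.587
grasp_force: 63.2
```

Run:
```python
from h import *
o=robot.get_obs(); print({k:np.round(o[k],4) for k in ('t','joint_positions','tcp_pos','eef_rot','force','gripper_width','grasp_force')})
for n in('side','top'):
    c=camera(n); w=cloud(c); b=c['color']; cv2.imwrite(f'pics/{n}7.png',b); np.savez(n+'7.npz',**c)
    z=w[...,2]; m=(abs(w[...,0]-.453)<.06)&(abs(w[...,1]-.292)<.1)&(z>.07)&(z<.1)&(b.min(-1)>60)
    P=w[m]; print(n,m.sum(),rect(P),np.percentile(P[:,2],[5,50,95]).round(4))
    if len(P)>50:
        A=np.c_[P[:,:2]-P[:,:2].mean(0),np.ones(len(P))]; q=P[:,2]>np.percentile(P[:,2],30); print(np.linalg.lstsq(A[q],P[q,2],rcond=None)[0].round(4))
cv2.imwrite('pics/p7.png',np.hstack([cv2.resize(cv2.imread('pics/top7.png')[140:300,80:240],(400,400)),cv2.resize(cv2.imread('pics/side7.png')[160:340,120:300],(400,400))]))
```

```text
{'t': np.float64(13.8), 'joint_positions': array([ 2.436540e+01,  9.957600e+00,  1.075898e+02, -2.030000e-02,
        6.250880e+01,  3.656360e+01]), 'tcp_pos': array([0.4525, 0.2911, 0.1078]), 'eef_rot': array([-1.799657e+02,  4.790000e-02,  7.781120e+01]), 'force': array([ 0.0102,  0.7139, -1.751 ]), 'gripper_width': np.float64(0.5873), 'grasp_force': np.float64(63.1775)}
side 1177 (array([449.2, 292.9]), array([ 74.6, 151.6]), 78.0) [0.0873 0.0936 0.0961]
[-0.0084  0.0006  0.0944]
top 1214 (array([450.4, 259.6]), array([69.9, 90.9]), 78.0) [0.0908 0.0932 0.0954]
[0.0024 0.0005 0.0938]
```

View pics/p7.png

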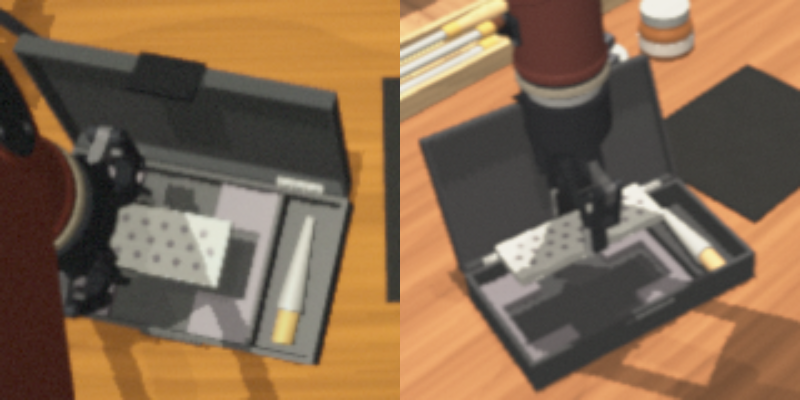

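The plate hangs level over the bay, aligned with it. I'll check its ends and long sides against the bay before lowering.

Run:
```python
from h import *
a=np.radians(-12.2); ex=np.array([np.cos(a),np.sin(a)]); ey=np.array([-np.sin(a),np.cos(a)]); o=np.array([.4526,.2913])
for n in('top','side'):
    c=dict(np.load(n+'7.npz')); w=cloud(c); z=w[...,2]; q=w[...,:2]-o; u=q@ex*1000; v=q@ey*1000
    m=(abs(z-.0932)<.004)&(c['color'].min(-1)>60)&(abs(u)<45)&(abs(v)<90)
    k,l,st,_=cv2.connectedComponentsWithStats(m.astype(np.uint8))
    print(n,m.sum(),'v',np.percentile(v[m],[0,1,3,97,99,100]).round(1))
    for lo,hi in((-70,-50),(-50,-25),(25,50),(50,70)):
        s=m&(v>lo)&(v<hi)
        if s.sum()>30: print(lo,'u',np.percentile(u[s],[0,2,5,95,98,100]).round(1),'mean',u[s].mean().round(2))
```

```text
top 1183 v [-77.  -75.6 -74.    8.6  11.5  14. ]
-70 u [-24.8 -23.8 -22.2  25.   26.4  27.5] mean 1.13
-50 u [-24.8 -23.8 -22.2  24.7  26.3  27.6] mean 1.26
side 1051 v [-74.9 -72.9 -70.7  74.1  75.8  76.8]
-70 u [-28.6 -28.  -25.7  20.4  22.2  24.8] mean -5.57
-50 u [-28.4 -28.3 -27.7  -0.6   0.9   4.1] mean -17.65
25 u [-27.3 -26.2 -25.2  23.6  25.4  28.1] mean -1.66
50 u [-28.5 -26.5 -25.6  23.9  25.2  28.4] mean -1.78
```

>>> move_arm([
  [[0,0,-0.03],[0,0,0],48],
  [[0,0,-0.07],[0,0,0],48],
  [[0,0,-0.11],[0,0,0],48],
  [[0,0,-0.15],[0,0,0],48],
  [[0,0,-0.18],[0,0,0],48],
  [[0,0,-0.2],[0,0,0],48],
  [[0,0,-0.21],[0,0,0],48],
  [[0,0,-0.22],[0,0,0],48],
  [[0,0,-0.23],[0,0,0],48],
  [[0,0,-0.235],[0,0,0],48],
  [[0,0,-0.235],[0,0,0],48],
])

```text
t: 14.82
tcp_pos: [0.4528, 0.2921, 0.0376]
eef_rot: [180.0, -0.0, 77.8]
force: [0.0, 0.2, -2.4]
gripper_width: 0.586
grasp_force: 63.2
```

>>> move_arm([
  [[0,0,-0.005],[0,0,0],48],
  [[0,0,-0.01],[0,0,0],48],
  [[0,0,-0.015],[0,0,0],48],
  [[0,0,-0.018],[0,0,0],48],
  [[0,0,-0.018],[0,0,0],48],
])

```text
t: 15.23
tcp_pos: [0.4525, 0.292, 0.032]
eef_rot: [-180.0, 0.0, 77.8]
force: [0.5, 0.4, -2.8]
gripper_width: 0.586
grasp_force: 63.2
```

>>> move_arm([
  [[0,0,-0.004],[0,0,0],48],
  [[0,0,-0.008],[0,0,0],48],
  [[0,0,-0.008],[0,0,0],48],
  [[0,0,-0.008],[0,0,0],48],
])

```text
t: 15.57
tcp_pos: [0.4527, 0.292, 0.0298]
eef_rot: [-180.0, 0.0, 77.8]
force: [0.6, -0.4, -2.5]
gripper_width: 0.583
grasp_force: 63.2
```

>>> move_arm([
  [[0,0,-0.002],[0,0,0],54],
  [[0,0,-0.002],[0,0,0],58],
  [[0,0,-0.002],[0,0,0],64],
  [[0,0,-0.002],[0,0,0],64],
  [[0,0,-0.002],[0,0,0],64],
  [[0,0,-0.002],[0,0,0],64],
  [[0,0,0.05],[0,0,0],64],
  [[0,0,0.12],[0,0,0],64],
  [[0,0,0.24],[0,0,0],64],
  [[0,0,0.36],[0,0,0],64],
  [[0,0,0.48],[0,0,0],64],
  [[0,0,0.6],[0,0,0],64],
  [[0,0,0.72],[0,0,0],40],
  [[0,0,0.74],[0,0,0],10],
  [[0,0,0.74],[0,0,0],0],
  [[0,0,0.74],[0,0,0],0],
  [[0,0,0.74],[0,0,0],0],
])

```text
t: 16.98
tcp_pos: [0.4517, 0.2915, 0.2496]
eef_rot: [-179.8, 0.1, 77.8]
force: [0.3, -0.3, -0.6]
gripper_width: 0.039
grasp_force: 0.0
```

Run:
```python
from h import *
o=robot.get_obs(); print({k:np.round(o[k],4) for k in ('t','joint_positions','tcp_pos','eef_rot','force','gripper_width')})
a=np.radians(-12.2); ex=np.array([np.cos(a),np.sin(a)]); ey=np.array([-np.sin(a),np.cos(a)]); ob=np.array([.4526,.2913])
for n in('top','side'):
    c=camera(n); w=cloud(c); z=w[...,2]; cv2.imwrite(f'pics/{n}8.png',c['color']); q=w[...,:2]-ob; u=q@ex*1000; v=q@ey*1000
    m=(abs(z-.015)<.004)&(abs(u)<27)&(abs(v)<72); f=(z<.01)&(abs(u)<20)&(abs(v)<70)
    print(n,m.sum(),f.sum(),np.median(z[m]),'tilt',np.linalg.lstsq(np.c_[u[m],v[m],np.ones(m.sum())],z[m]*1000,rcond=None)[0].round(4))
    m=(u>55)&(u<220)&(z>.06)&(z<.22)&(abs(v+30)<118)&(c['color'].max(-1)<90)
    for zz in(.08,.12,.16,.175): s=m&(abs(z-zz)<.005); print('  lid z',zz,s.sum(),np.percentile(u[s],[2,50,98]).round(0) if s.sum() else '')
    print('  zmax',np.percentile(z[m],99.5))
```

```text
{'t': np.float64(16.9833), 'joint_positions': array([ 2.443330e+01,  1.075200e+00,  1.008129e+02, -1.400000e-03,
        7.830820e+01,  3.659730e+01]), 'tcp_pos': array([0.4517, 0.2915, 0.2496]), 'eef_rot': array([-1.798432e+02,  1.181000e-01,  7.783650e+01]), 'force': array([ 0.2668, -0.2556, -0.584 ]), 'gripper_width': np.float64(0.0385)}
top 1586 1 0.01492574639737837 tilt [ 3.70000e-03 -1.00000e-04  1.48926e+01]
  lid z 0.08 268 [94. 97. 99.]
  lid z 0.12 250 [108. 110. 113.]
  lid z 0.16 105 [112. 113. 127.]
  lid z 0.175 354 [ 98. 114. 127.]
  zmax 0.183199866127898
side 1203 1 0.015655595769737296 tilt [6.40000e-03 1.60000e-03 1.56111e+01]
  lid z 0.08 440 [ 91.  97. 102.]
  lid z 0.12 450 [105. 110. 115.]
  lid z 0.16 101 [111. 117. 123.]
  lid z 0.175 59 [ 98. 112. 124.]
  zmax 0.18213660720369956
```

View pics/side8.png

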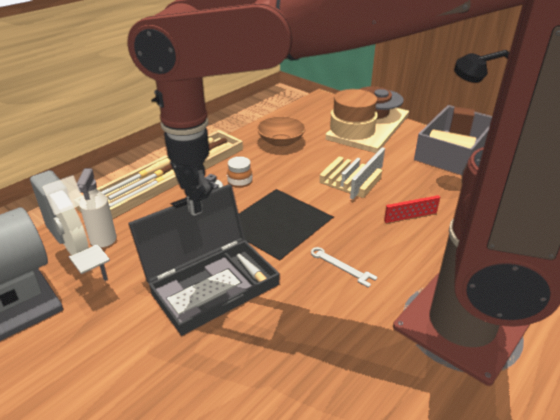

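The plate is seated flush in the bay: upper face at 15 mm, level, and visible at (205,290) in the side view. Next I'll take the closed fingers behind the lid, which is at about 106°.

>>> move_arm([
  [[0.1,-0.022,0.02],[0,0,0],0],
  [[0.22,-0.048,0.02],[0,0,0],0],
  [[0.34,-0.073,0.02],[0,0,0],0],
  [[0.44,-0.095,0.02],[0,0,0],0],
  [[0.51,-0.11,0.02],[0,0,0],0],
  [[0.54,-0.116,0.0],[0,0,0],0],
  [[0.54,-0.116,-0.1],[0,0,0],0],
  [[0.54,-0.116,-0.2],[0,0,0],0],
  [[0.54,-0.116,-0.27],[0,0,0],0],
  [[0.54,-0.116,-0.3],[0,0,0],0],
  [[0.54,-0.116,-0.3],[0,0,0],0],
  [[0.54,-0.116,-0.3],[0,0,0],0],
])

```text
t: 18.08
tcp_pos: [0.6141, 0.2574, 0.1614]
eef_rot: [-179.9, 0.0, 77.9]
force: [-0.3, -1.1, 0.8]
gripper_width: 0.002
grasp_force: 0.0
```

Run:
```python
from h import *
o=robot.get_obs(); print({k:np.round(o[k],4) for k in ('t','joint_positions','tcp_pos','eef_rot','force','gripper_width')})
cv2.imwrite('pics/p9.png',np.hstack([cv2.resize(camera(n)['color'][y:y+200,x:x+200],(400,400)) for n,y,x in(('top',90,60),('side',120,100))]))
```

```text
{'t': np.float64(18.0833), 'joint_positions': array([1.59620e+01, 2.25415e+01, 8.56763e+01, 3.20000e-03, 7.18637e+01,
       2.80983e+01]), 'tcp_pos': array([0.6141, 0.2574, 0.1614]), 'eef_rot': array([-1.799267e+02,  3.570000e-02,  7.786270e+01]), 'force': array([-0.3312, -1.1317,  0.8453]), 'gripper_width': np.float64(0.0019)}
```

View pics/p9.png

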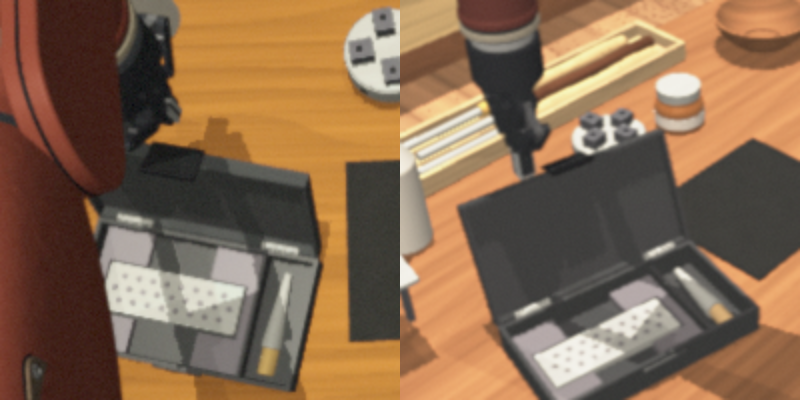

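The fingers are behind the lid and the plate is still seated. I'll push the lid forward.

>>> move_arm([
  [[-0.04,0.009,0],[0,0,0],0],
  [[-0.08,0.017,0],[0,0,0],0],
  [[-0.12,0.026,0],[0,0,0],0],
  [[-0.16,0.035,0],[0,0,0],0],
  [[-0.2,0.043,0],[0,0,0],0],
  [[-0.24,0.052,0],[0,0,0],0],
  [[-0.28,0.06,0],[0,0,0],0],
  [[-0.32,0.069,0],[0,0,0],0],
  [[-0.36,0.078,0],[0,0,0],0],
  [[-0.4,0.086,0],[0,0,0],0],
  [[-0.44,0.095,0],[0,0,0],0],
  [[-0.466,0.101,0],[0,0,0],0],
  [[-0.466,0.101,0],[0,0,0],0],
])

```text
t: 19.27
tcp_pos: [0.473, 0.288, 0.1617]
eef_rot: [-179.9, 0.0, 77.9]
force: [-0.1, 0.5, 0.2]
gripper_width: -0.001
grasp_force: 0.0
```

```bash
cat > lid.py <<'E'
from h import *
o=robot.get_obs(); print({k:np.round(o[k],4) for k in ('t','tcp_pos','force')})
a=np.radians(-12.2); ex=np.array([np.cos(a),np.sin(a)]); ey=np.array([-np.sin(a),np.cos(a)]); ob=np.array([.4526,.2913])
for n in('top','side'):
    c=camera(n); w=cloud(c); z=w[...,2]; q=w[...,:2]-ob; u=q@ex*1000; v=q@ey*1000
    m=(u>-80)&(u<70)&(z>.04)&(z<.22)&(v>-145)&(v<-50)&(c['color'].max(-1)<110)
    k=np.polyfit(u[m],z[m]*1000,1); print(n,m.sum(),'slope',k[0].round(3),'deg',np.degrees(np.arctan(-k[0])).round(1),'z@-69',np.polyval(k,-69).round(1),'z@0',np.polyval(k,0).round(1))
E
python3 lid.py
```

```text
{'t': np.float64(19.2667), 'tcp_pos': array([0.473 , 0.288 , 0.1617]), 'force': array([-0.1343,  0.5385,  0.1582])}
top 1991 slope -1.167 deg 49.4 z@-69 229.2 z@0 148.7
side 459 slope -1.281 deg 52.0 z@-69 228.7 z@0 140.3
```

>>> move_arm([
  [[-0.03,0.006,-0.022],[0,0,0],0],
  [[-0.062,0.013,-0.045],[0,0,0],0],
  [[-0.085,0.018,-0.07],[0,0,0],0],
  [[-0.107,0.023,-0.095],[0,0,0],0],
  [[-0.125,0.027,-0.125],[0,0,0],0],
  [[-0.143,0.031,-0.155],[0,0,0],0],
  [[-0.165,0.036,-0.187],[0,0,0],0],
  [[-0.186,0.04,-0.218],[0,0,0],0],
  [[-0.21,0.045,-0.236],[0,0,0],0],
  [[-0.228,0.049,-0.25],[0,0,0],0],
  [[-0.228,0.049,-0.25],[0,0,0],0],
  [[-0.228,0.049,-0.25],[0,0,0],0],
])

```text
t: 20.37
tcp_pos: [0.4061, 0.3023, 0.0866]
eef_rot: [-180.0, 0.0, 77.9]
force: [0.2, -0.8, 0.3]
gripper_width: 0.0
grasp_force: 0.0
```

```bash
python3 lid.py
```

```text
{'t': np.float64(20.3667), 'tcp_pos': array([0.4061, 0.3023, 0.0866]), 'force': array([ 0.1793, -0.7977,  0.2995])}
top 368 slope -0.064 deg 3.7 z@-69 60.0 z@0 55.5
side 1652 slope -0.044 deg 2.5 z@-69 58.6 z@0 55.6
```

>>> move_arm([
  [[-0.018,0.004,0.005],[0,0,0],0],
  [[-0.018,0.004,-0.005],[0,0,0],0],
  [[-0.018,0.004,-0.01],[0,0,0],0],
  [[-0.018,0.004,-0.015],[0,0,0],0],
  [[-0.018,0.004,-0.02],[0,0,0],0],
  [[-0.018,0.004,-0.025],[0,0,0],0],
  [[-0.018,0.004,-0.03],[0,0,0],0],
  [[-0.018,0.004,-0.035],[0,0,0],0],
  [[-0.018,0.004,-0.038],[0,0,0],0],
  [[-0.018,0.004,-0.038],[0,0,0],0],
])

```text
t: 21.3
tcp_pos: [0.4011, 0.3033, 0.0751]
eef_rot: [-180.0, 0.0, 77.8]
force: [-0.0, -0.3, -0.1]
gripper_width: -0.002
grasp_force: 0.0
```

>>> move_arm([
  [[0,0,-0.004],[0,0,0],0],
  [[0,0,-0.008],[0,0,0],0],
  [[0,0,-0.008],[0,0,0],0],
])

```text
t: 21.55
tcp_pos: [0.4013, 0.3034, 0.0748]
eef_rot: [-180.0, 0.0, 77.8]
force: [-8.8, -4.3, 19.8]
gripper_width: -0.001
grasp_force: 9.4
```

>>> move_arm([
  [[0,0,0.02],[0,0,0],0],
  [[0,0,0.1],[0,0,0],0],
  [[0,0,0.22],[0,0,0],0],
  [[0,0,0.34],[0,0,0],0],
  [[0,-0.12,0.46],[0,0,0],0],
  [[0,-0.24,0.5],[0,0,0],0],
  [[0,-0.36,0.5],[0,0,0],0],
  [[0,-0.48,0.5],[0,0,0],0],
  [[0,-0.6,0.5],[0,0,0],0],
  [[0,-0.7,0.5],[0,0,0],0],
  [[0,-0.7,0.5],[0,0,0],0],
  [[0,-0.7,0.5],[0,0,0],0],
])

```text
t: 22.55
tcp_pos: [0.4013, 0.092, 0.2231]
eef_rot: [180.0, -0.0, 77.6]
force: [0.3, 0.2, 0.1]
gripper_width: -0.004
grasp_force: 0.0
```

```bash
sed -i 's/(v<-50)/(v<80)/' lid.py; python3 lid.py
python3 - <<'E'
from h import *
cv2.imwrite('pics/s10.png',cv2.resize(camera('side')['color'][120:340,100:400],None,fx=2.4,fy=2.4))
E
```

```text
{'t': np.float64(22.55), 'tcp_pos': array([0.4013, 0.092 , 0.2231]), 'force': array([0.2979, 0.2465, 0.1338])}
top 54 slope 0.072 deg -4.1 z@-69 48.9 z@0 53.9
side 5059 slope 0.013 deg -0.8 z@-69 49.6 z@0 50.5
```

View pics/s10.png

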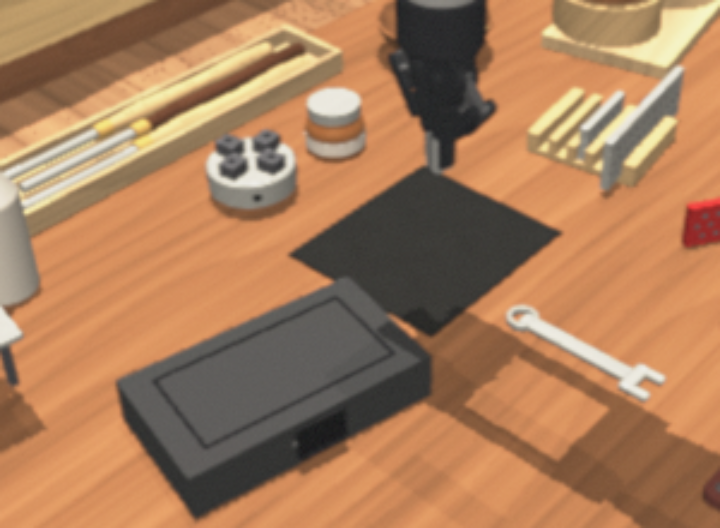

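The lid is level at 50 mm and took a 20 N press on its front edge. The clasp is down at crop (320,435), everything else stands where it was, and the arm is clear. I'm handing in.

```bash
python3 -c "
from station import robot
print(robot.hand_in())"
```

```text
the job is handed in; nothing more can be done
None
```

The job is handed in at about 22.6 s of the 72 s allowed: the medium plate sat flush and level in the bay before I shut the lid. The lid now measures level at 50 mm after a 20 N press on its front edge, the other things look undisturbed, and no verdict came back.

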